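# Roll the calibration-gas canister to the docking line and dock it

### The arm

A 7-joint arm with a two-finger parallel gripper is mounted at the origin on the work surface. World frame = base frame: x ahead of the robot, y to its left, z up, the work surface at z = 0. Lengths are in mm, angles in rad, forces in N, time in s.
With the tool pointing down it reaches from about 350 to 900 mm from the base axis. Payload 7.2 kg.
Tool frame: the origin (TCP) lies between the finger pads; the fingertips stand ahead of it and the grasp point (between the pads) is the TCP (arm.tips_ahead is the z of the fingertips in the tool frame, in mm); z points along the fingers, y is the direction in which the jaws open and shut (so a half turn about z gives the same grasp; the last joint's range is limited). The gripper opens to 88 mm and grips with 3 to 60 N. Pads are 20 mm wide; open, the fingers measure 115 mm over their backs; the gripper's body (75 mm by 178 mm) begins 61 mm behind the grasp point.
Start: joints at [1.074, 0.411, -0.013, 1.596, 0.006, 1.134, -0.082], TCP at [259.851, -568.424, 241.653] pointing down, gripper open.
Joint ranges: [-2.95, 2.95], [-0.29, 1.99], [-1.47, 1.44], [0.14, 2.54], [-1.03, 4.17], [0.13, 1.85], [-2.86, 2.86]. Speed limits (rad/s): [2.39, 2.39, 3.01, 3.01, 3.14, 3.14, 3.14].

### API

Orientations are given as a rotation vector (axis times angle).
In Python, from bench import arm, imaging gives the robot as it stands.
- The arm moves only by the shell command python3 -m jog 'ROWS' [FORCE]. ROWS is JSON, a list that holds one entry, the list of rows, each a list of 7 numbers: the shift along the world's x, y, z in mm, then the turn, a rotation vector about the world's x, y, z in degrees, then the opening in per cent of the stroke, from 0 (shut) to 100 (fully open). In form: [[[tx, ty, tz, wx, wy, wz, claw], ...]]. A call has 1 to 12 rows; each row shifts and turns the commanded pose from where the row before left it; what a row does not reach is not made up. A row lasts 1/10 s, in which the tool goes at most 50 mm and 8.59 degrees, less where a joint would pass 70% of its speed; a pose out of reach is approached as far as the arm can. A call with a gripper value outside its range is refused whole. The fingers move at their own pace and stop on an object; FORCE is the grip in N (left out, the last holds). Time passes only in rows, so rows that do not move let the fingers close. It gives the time, the measured TCP pose, the force and the opening at its end, in the units of the state.
- arm.read_state(): the state, without advancing time (a new reading comes with each control period).
- imaging.capture(name): name is "scene" or "top" or "wrist"; returns the picture (420x560x3 uint8, blue, green, red); there is no depth.
- imaging.get_calibration(name): a dict with "fx", "fy", "cx", "cy" (pixels), "origin" and "rotation" of the camera in the world. Camera axes: x right, y down, z forward; pixel columns grow to the right and rows downward; lengths in mm; the calibration is good to about 2 mm. A picture is of the moment at which its call begins: read the wrist's pose just before it. get_calibration takes no time and is no camera call; for the wrist camera it gives the pose at the moment of the call.
- arm.sign_off(): hands the job in, once; it reports no verdict.
The state is a dict: "t": time; "joints": joint angles; "joint_vel": joint speeds; "effort": joint torques, N m; "ee_pos": TCP position; "eef_rot": TCP orientation; "contact_force": force on the tool from outside, world axes, zero at the start; "ft_torque": the same for the moment, N m; "finger_gap": finger opening in mm.
Only numpy, scipy, OpenCV 4.12 (cv2) and the standard library are available. Lean on these libraries where they do the work, as an engineer would, in place of code of your own. Each camera call takes 0.05 s, during which the arm holds its last target.

### The job

Roll the lying gas canister along the rubber mat, by pushing its side, until it lies still squarely on the white cross line with its neck facing the docking cup; do not let it run on past the line and do not lift it. Once it has been let go and lies still there, slide the docking cup fully home over the neck by its upright plate, leaving the canister on the line. Leave the jar, the wrench and the vial rack where they are.

Things in the scene. Friction and masses are not known exactly. Their poses are not given: they have to be found in the camera images.
- board: Docking board, fixed, placed and turned anew in each start. Aluminium plate, x = -115 to 95 mm, y = -275 to 275 mm from its origin (at bench level), with a dark grey rubber mat 200 by 522 mm whose level top is 12 mm above the bench. White line 4 mm wide on the mat along the board's x at y = 0: the mark. End lips at y = +-268 mm, 14 mm thick, 30 mm above the bench. Dock on a tongue at +x.
- mark (a point): Point on the white line, on the mat's top (12 mm above the bench), at board x = -45 mm, y = 0, over which the canister's centre should lie; along the line up to 15 mm off is fine. Axes as the board's.
- canister_center (a point): Centre of the canister's cylindrical body, on its axis, 52 mm above the bench. Smooth, slippery silver-grey aluminium cylinder lying on the mat, 80 mm in diameter, 125 mm long (62.5 mm either side of this point), with a neck 22 mm in diameter reaching 107.5 mm from this point towards the dock. It starts 120 to 200 mm from the line, on either side of it.
- canister: The same canister, same origin, for the direction of its axis: its x axis points to the neck, roughly along the board's x (up to 0.05 rad off at the start); y and z turn as it rolls. Mass 0.35 to 0.7 kg. It rolls freely with little resistance: it runs on when let go (about 5 mm from 0.05 m/s, 20 mm from 0.1 m/s), so finish slowly.
- dock_plate (a point): Centre of the dock's upright push plate: aluminium, 8 mm thick (board x), 56 mm wide (board y), from 79 to 141 mm above the bench (this point: 110 mm). Behind it (board +x) the cup's back reaches 10 mm (82 mm above the bench), a brass stub 28 mm (65 mm high), and a fixed back plate stands at board x = 175 to 185 mm, 71 mm high; above these is free room to push it.
- cup_mouth (a point): Centre of the mouth of the steel docking cup, facing the board's -x, 52 mm above the bench, in line with the white line; 60 mm outside and 50 mm inside diameter, 44 mm deep. Its two guide rails (22 to 34 mm either side of the line) start at board x = 55 mm and rise to 31 mm above the bench. It moves with the push plate, whose centre is 40 mm behind it (board +x) and 58 mm above it.
- dock (a joint): Slide of the docking cup along the board's -x, in m: 0 drawn back, 0.048 fully home at its end stop with the cup over the neck. It starts between 0 and 0.006. It takes about 2 to 3 N to move and stays where it is left.
- jar: Bystander: closed amber jar 60 mm in diameter, 95 mm high, standing on the mat on the other side of the line from the canister. Origin: centre of its underside.
- wrench: Bystander: steel wrench lying on the bench beyond the board's right end. Origin: centre of its underside.
- vialrack: Bystander: white vial rack 100 by 170 mm, about 53 mm high, on the bench beyond the board's left end. Origin: centre of its underside.
Mind the look-alikes: they are no part of the job. There is more than one size of the canister; the job needs the middle-sized.

How it is judged (in metres and radians):
On the way, in this order (a step that is already met when the one before it is completed fails the run):
1. the canister lies still on the line, let go, with the dock still drawn back (y of canister_center in the frame of board between -0.01 and 0.01 m and angle between the x axis of canister and the x axis of board, either way round below 0.12 rad and height (world z) of canister_center between 0.046 and 0.058 m and linear speed of canister below 0.01 m/s and value of joint dock below 0.015 m and contact force between canister and the arm below 0.05 N and contact force between canister and the fingers below 0.05 N), for 0.4 s.
2. the docking cup is pushed home over the neck (y of canister_center in the frame of board between -0.01 and 0.01 m and angle between the x axis of canister and the x axis of board, either way round below 0.12 rad and height (world z) of canister_center between 0.046 and 0.058 m and value of joint dock above 0.043 m), for 0.2 s.
At the end, for the whole second after the job is handed in: The canister lies at rest on the mat with its centre within 10 mm of the white line and its axis within 0.12 rad of it, no more than 15 mm along the line from the mark point, and the docking cup is at least 43 mm of its 48 mm towards home, over the neck (all of step 2 and linear speed of canister below 0.01 m/s and x of canister_center in the frame of board between -0.06 and -0.03 m); the robot touches nothing.
It fails at once if the canister runs more than 15 mm past the line, away from the side where it began (the jar's side) ((y of jar in the frame of board above 0 m and y of canister_center in the frame of board above 0.015 m) or (y of jar in the frame of board below 0 m and y of canister_center in the frame of board below -0.015 m)).
It fails at once if the canister is lifted off the mat (more than 12 mm) (height (world z) of canister_center above 0.064 m).
It fails at once if a bystander is moved by more than 20 mm or the jar is tipped (distance of any of jar, wrench, vialrack from where it was at the start of the episode above 0.02 m or angle between jar's own z axis and vertical above 0.3 rad).
It also fails if it takes over 69 s, if anything falls off the work surface, if the arm or the gripper's body presses on something with over 40 N, if the wrist force passes 120 N, or if a joint passes its speed limit or range.

## Working session

There is one attempt and no reset: what is moved stays moved. The work goes in short steps, Python scripts to look and compute and a shell command to move; the robot and the scene stay as the last step left them, time stands still between calls to the robot, and variables do not carry over. Pictures are saved under pics/ and viewed, and the job is handed in when it is done.

```bash
ls; mkdir -p pics
python3 - <<'E'
from bench import arm, imaging
import cv2
for n in ("scene","top"):
    cv2.imwrite(f"pics/{n}0.png",imaging.capture(n)); c=imaging.get_calibration(n); print(n,c)
s=arm.read_state(); print(s); print(arm.tips_ahead)
E
```

```text
pics
scene {'fx': 411.7621195674909, 'fy': 411.7621195674909, 'cx': 287.50513131877136, 'cy': 211.9111431422511, 'origin': array([1080.3068744 , -662.37701605,  959.29073598]), 'rotation': array([-2.19109653, -0.85602097,  0.36726407])}
top {'fx': 525.6722409284038, 'fy': 525.6722409284038, 'cx': 277.0199911126638, 'cy': 213.90955793246215, 'origin': array([ 350.15456657,  -21.45448178, 1594.87639752]), 'rotation': array([-2.16214941,  2.19763977, -0.07779079])}
{'t': 0.1, 'joints': array([ 1.07379484,  0.41180884, -0.01274106,  1.59689069,  0.00563161,
        1.13430226, -0.08222634]), 'joint_vel': array([ 0.00167196, -0.00175599, -0.00015552, -0.00044114, -0.0005045 ,
       -0.00087538,  0.00036842]), 'effort': array([ 2.74008125e-03, -5.89098144e+01,  6.44073989e-01, -2.91708684e+01,
       -5.36674680e-02,  1.45316427e-02,  6.04683783e-05]), 'ee_pos': array([ 259.67466673, -568.06749883,  240.92841757]), 'eef_rot': array([-3.06836730e+00, -6.68189496e-01,  6.31182809e-04]), 'contact_force': array([ 0.57532102, -1.224101  ,  0.55137817]), 'ft_torque': array([-0.00611209, -0.00875883, -0.00635012]), 'finger_gap': 87.75280187817768}
19.0
```

View pics/scene0.png

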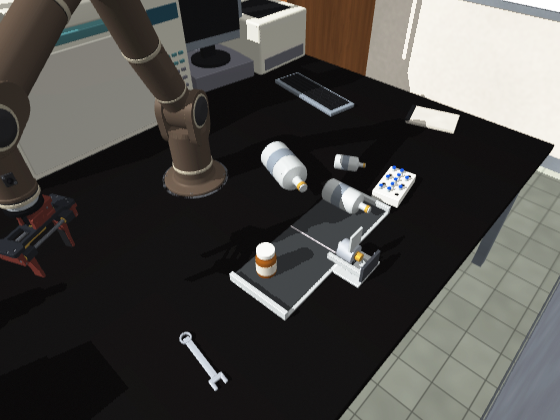

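View pics/top0.png

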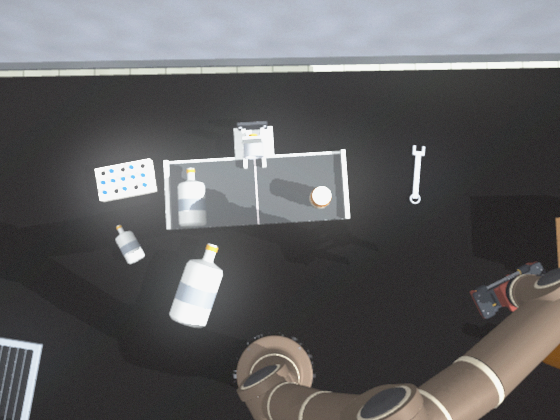

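The top view shows the board with its dock pointing up (world +x), the middle canister at px (191,200), the jar at (321,196) and the line at about x=257. I'll zoom in for measurement.

```bash
cat > h.py <<'E'
import numpy as np, cv2
from scipy.spatial.transform import Rotation as R
from bench import arm, imaging
def ray(n,u,v,z,c=None):
    c=c or imaging.get_calibration(n)
    d=R.from_rotvec(c['rotation']).as_matrix()@np.array([(u-c['cx'])/c['fx'],(v-c['cy'])/c['fy'],1])
    o=np.array(c['origin']); return o+d*(z-o[2])/d[2]
def proj(n,p,c=None):
    c=c or imaging.get_calibration(n)
    q=R.from_rotvec(c['rotation']).as_matrix().T@(np.array(p)-c['origin'])
    return np.array([c['fx']*q[0]/q[2]+c['cx'],c['fy']*q[1]/q[2]+c['cy']])
def zoom(im,x0,y0,x1,y1,k,f):
    cv2.imwrite(f,cv2.resize(im[y0:y1,x0:x1],None,fx=k,fy=k,interpolation=cv2.INTER_CUBIC))
E
python3 - <<'E'
from h import *
im=cv2.imread('pics/top0.png'); zoom(im,155,110,355,240,4,'pics/topz.png')
E
```

```text
(no output)
```

View pics/topz.png

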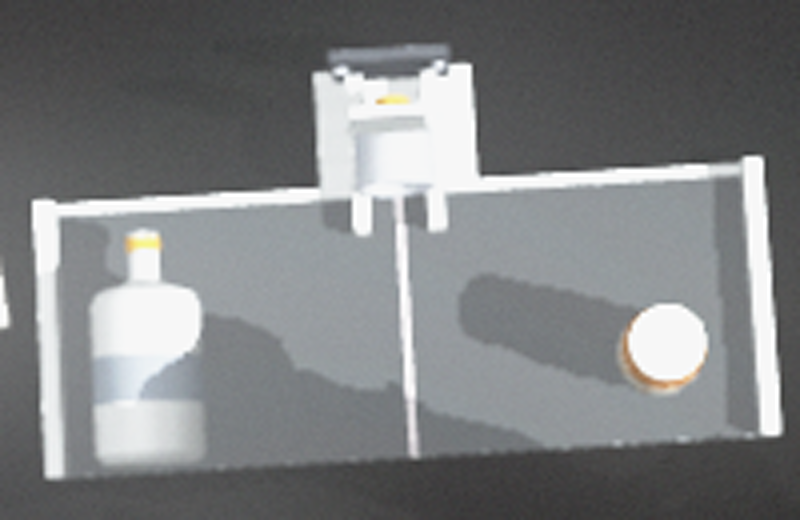

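```bash
cat > board.py <<'E'
from h import *
from scipy.optimize import least_squares
def zp(u,v): return (u+0.0)/4+155-0.375, v/4+110-0.375
obs=[((33,200),(95,275,30)),((46,478),(-115,275,30)),((762,157),(95,-275,30)),((782,432),(-115,-275,30)),((414,457),(-113,0,12)),((401,205),(60,0,12))]
c=imaging.get_calibration('top')
def b2w(q,p):
    x,y,a=q; p=np.array(p,float); return np.array([x+np.cos(a)*p[0]-np.sin(a)*p[1],y+np.sin(a)*p[0]+np.cos(a)*p[1],p[2]])
def res(q): return np.concatenate([proj('top',b2w(q,p),c)-zp(*uv) for uv,p in obs])
s=least_squares(res,[500,0,0]); Q=s.x
def w2b(p):
    x,y,a=Q; d=np.array(p)[:2]-[x,y]; return np.array([np.cos(a)*d[0]+np.sin(a)*d[1],-np.sin(a)*d[0]+np.cos(a)*d[1]])
if __name__=="__main__":
    print(Q); print(s.fun.round(2))
    for nm,uv,z in [('neck tip',(143,231),58),('shoulderL',(92,300),52),('shR',(202,300),52),('baseL',(98,455),52),('baseR',(206,455),52),('base',(152,466),52),('jar',(666,343),107)]:
        w=ray('top',*zp(*uv),z); print(nm,w.round(1),w2b(w).round(1))
    for p in [(-45,0,12),(115,0,110),(75,0,52)]: print(p,b2w(Q,p).round(1))
E
python3 board.py
```

```text
[5.59586133e+02 4.77998253e+01 4.42587800e-02]
[ 0.04 -0.83 -0.13 -0.83 -0.01 -1.16 -0.07 -0.5   0.09 -1.47  0.07  4.86]
neck tip [610.1 239.3  58. ] [ 58.9 189. ]
shoulderL [560.2 278.2  52. ] [ 10.8 230.2]
shR [558.8 196.8  52. ] [  5.8 148.9]
baseL [445.2 274.   52. ] [-104.2  231. ]
baseR [443.9 194.5  52. ] [-109.1  151.7]
base [436.5 234.3  52. ] [-114.7  191.7]
jar [ 515.  -141.1  107. ] [ -52.9 -186.7]
(-45, 0, 12) [514.6  45.8  12. ]
(115, 0, 110) [674.5  52.9 110. ]
(75, 0, 52) [634.5  51.1  52. ]
```

```bash
sed -i 's/,((414,457),(-113,0,12)),((401,205),(60,0,12))//' board.py; python3 board.py
python3 -m jog '[[[14,46,4,0,0,-2,100],[14,46,4,0,0,-2,100],[14,46,4,0,0,-2,100],[14,46,4,0,0,-2,100],[14,46,4,0,0,-2,100],[14,46,4,0,0,-2,100],[14,46,4,0,0,-2,100],[14,46,4,0,0,-2,100],[14,46,4,0,0,-2,100],[14,46,4,0,0,-2,100],[14,46,0,0,0,-2,100],[14,46,0,0,0,-1,100]]]'
```

```text
[5.57087666e+02 4.77120628e+01 4.45594780e-02]
[ 0.06  0.02 -0.09  0.03  0.03 -0.36 -0.    0.31]
neck tip [610.1 239.3  58. ] [ 61.5 189. ]
shoulderL [560.2 278.2  52. ] [ 13.3 230.1]
shR [558.8 196.8  52. ] [  8.3 148.8]
baseL [445.2 274.   52. ] [-101.7  231. ]
baseR [443.9 194.5  52. ] [-106.5  151.7]
base [436.5 234.3  52. ] [-112.2  191.7]
jar [ 515.  -141.1  107. ] [ -50.5 -186.7]
(-45, 0, 12) [512.1  45.7  12. ]
(115, 0, 110) [672.   52.8 110. ]
(75, 0, 52) [632.   51.1  52. ]
t: 1.3
ee_pos: [427.9, -14.6, 281.8]
eef_rot: [3.141, 0.04, 0.001]
contact_force: [1.1, 0.2, -0.7]
finger_gap: 88.0
```

```bash
python3 -m jog '[[[13,42,0,0,0,0,100],[13,42,0,0,0,0,100],[13,42,0,0,0,0,100],[13,42,0,0,0,0,100],[12,41,-20,0,0,0,100],[10,39,-20,0,0,0,100],[0,0,-20,0,0,0,100],[0,0,0,0,0,0,100],[0,0,0,0,0,0,100]]]'
python3 - <<'E'
from h import *
print(imaging.get_calibration('wrist'))
cv2.imwrite('pics/w1.png',imaging.capture('wrist'))
cv2.imwrite('pics/s1.png',imaging.capture('scene'))
E
```

```text
t: 2.2
ee_pos: [501.7, 230.9, 221.6]
eef_rot: [3.14, 0.042, -0.002]
contact_force: [0.7, -0.5, 0.7]
finger_gap: 88.1
{'fx': 378.08586808560455, 'fy': 378.08586808560455, 'cx': 281.3168503564185, 'cy': 210.8922034528906, 'origin': array([582.63297966, 232.76264329, 364.62868979]), 'rotation': array([ 2.08288145, -2.02622036, -0.31045976])}
```

View pics/w1.png

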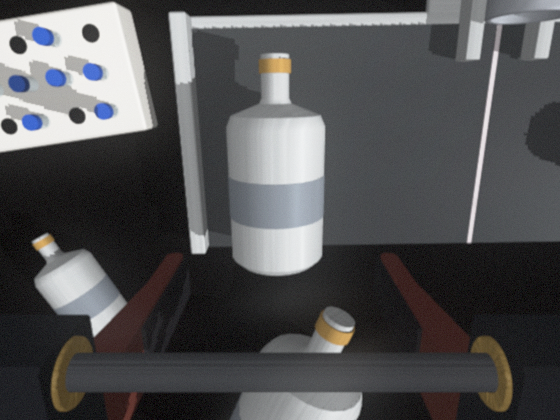

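View pics/s1.png

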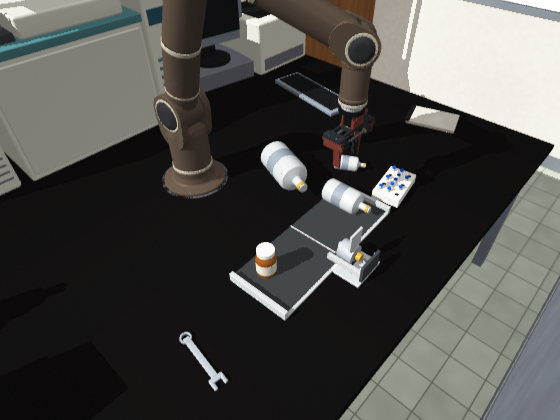

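```bash
cat > canfit.py <<'E'
from h import *; from board import w2b,Q
def center(L,Rr,c,ang):
    ax=np.array([np.cos(ang),np.sin(ang)]); n=np.array([-np.sin(ang),np.cos(ang)])
    o=c['origin']; out=[]
    Rm=R.from_rotvec(c['rotation']).as_matrix()
    def pl(u,v):
        d=Rm@np.array([(u-c['cx'])/c['fx'],(v-c['cy'])/c['fy'],1]); return np.arctan2(n@d[:2],-d[2]),d
    a,d1=pl(*L); b,d2=pl(*Rr); m=(a+b)/2; h=o[2]-52
    lat=n@o[:2]+np.tan(m)*h
    d=(d1+d2)/2; # along-axis of axis point
    al=ax@o[:2]+ (ax@d[:2])/(-d[2])*h
    rad=np.sin(abs(a-b)/2)*h/np.cos(m)
    return al*ax+lat*n, rad
if __name__=="__main__":
    c=imaging.get_calibration('wrist')
    P=[]
    for l,r,v in [(228,325,140),(229,324.5,200),(231.5,323.5,250)]:
        p,rad=center((l,v),(r,v),c,0.03); P.append(p); print(p.round(1),rad.round(1),w2b(p).round(1))
    d=P[0]-P[2]; print('ang',np.arctan2(d[1],d[0]),'board',Q)
    for u,v in [(275,56)]: print('neck',ray('wrist',u,v,60,c))
    # lines
    for u,v in [(470,242),(497,30)]: p=ray('wrist',u,v,12,c); print('line',p.round(1),w2b(p).round(1))
    for u,v in [(189,250),(206,250)]: p=ray('wrist',u,v,30,c); print('lip',p.round(1),w2b(p).round(1))
    print('finger tip',ray('wrist',175,258,202,c),ray('wrist',390,258,202,c), proj('wrist',[501.7,230.9,202],c))
E
python3 canfit.py
```

```text
[545.9 235.2] 39.6 [ -2.8 187.8]
[494.7 233.8] 40.8 [-54.  188.7]
[448.1 232.1] 41.0 [-100.7  189.1]
ang 0.03203893781939627 board [5.57087666e+02 4.77120628e+01 4.45594780e-02]
neck [609.33726425 237.77896162  60.        ]
line [444.7  38.5  12. ] [-112.6   -4.2]
line [639.1  49.6  12. ] [82.  -1.8]
lip [436.4 317.3  30. ] [-108.6  274.7]
lip [436.8 300.9  30. ] [-108.9  258.3]
finger tip [507.13930779 280.66745434 202.        ] [509.82996975 178.9924881  202.        ] [279.8861011  270.95225315]
```

```bash
python3 -m jog '[[[0,3.5,-25,0,0,0,100],[0,0,-25,0,0,0,100],[0,0,-25,0,0,0,100],[0,0,-15,0,0,0,100],[0,0,0,0,0,0,100],[0,0,0,0,0,0,100],[0,0,0,0,0,0,100]]]'
python3 - <<'E'
from h import *
c=imaging.get_calibration('wrist');print(c)
cv2.imwrite('pics/w2.png',imaging.capture('wrist'))
E
```

```text
t: 3.0
ee_pos: [502.7, 235.4, 133.1]
eef_rot: [-3.14, -0.043, -0.003]
contact_force: [0.3, 0.3, 0.0]
finger_gap: 87.8
{'fx': 378.08586808560455, 'fy': 378.08586808560455, 'cx': 281.3168503564185, 'cy': 210.8922034528906, 'origin': array([583.17418058, 237.06617405, 276.54004977]), 'rotation': array([ 2.08590153, -2.02846878, -0.30902213])}
```

View pics/w2.png

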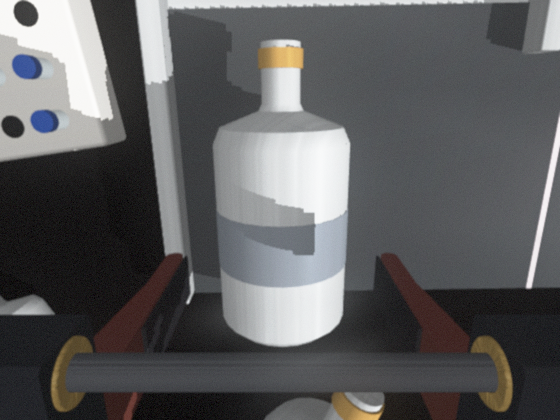

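The canister (edges at 218 and 346 px) is centred between the finger pads (187 and 377), so I'll descend around it.

```bash
python3 -m jog '[[[0,-0.5,-12,0,0,0,100],[0,0,-12,0,0,0,100],[0,0,-12,0,0,0,100],[0,0,-12,0,0,0,100],[0,0,-8,0,0,0,100],[0,0,0,0,0,0,100],[0,0,0,0,0,0,100]]]'
python3 - <<'E'
from h import *
c=imaging.get_calibration('wrist');
cv2.imwrite('pics/w3.png',imaging.capture('wrist'))
E
```

```text
t: 3.75
ee_pos: [501.8, 234.7, 75.4]
eef_rot: [3.141, 0.043, -0.001]
contact_force: [0.6, -0.3, -0.0]
finger_gap: 87.8
```

View pics/w3.png

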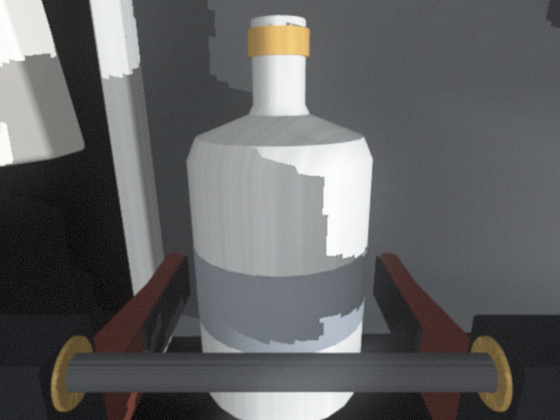

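```bash
python3 -m jog '[[[0,0,-8,0,0,0,100],[0,0,-8,0,0,0,100],[0,0,-7,0,0,0,100],[0,0,0,0,0,0,100],[0,0,0,0,0,0,100],[0,-1,0,0,0,0,100],[0,-1,0,0,0,0,100],[0,-1,0,0,0,0,100],[0.1,-2,0,0,0,0.2,100],[0.1,-2,0,0,0,0.2,100],[0.1,-3,0,0,0,0.2,100],[0.1,-3,0,0,0,0.2,100]]]'
python3 -m jog '[[[0.2,-4,0,0,0,0,100],[0.2,-4,0,0,0,0,100],[0.2,-5,0,0,0,0,100],[0.2,-5,0,0,0,0,100],[0.2,-5,0,0,0,0,100],[0.2,-5,0,0,0,0,100],[0.2,-5,0,0,0,0,100],[0.2,-5,0,0,0,0,100],[0.2,-5,0,0,0,0,100],[0.2,-5,0,0,0,0,100],[0.2,-5,0,0,0,0,100],[0.2,-5,0,0,0,0,100]]]'
python3 - <<'E'
from h import *
cv2.imwrite('pics/w4.png',imaging.capture('wrist'))
E
```

```text
t: 5.0
ee_pos: [502.3, 221.2, 52.7]
eef_rot: [3.141, 0.065, -0.0]
contact_force: [0.1, -1.4, -0.0]
finger_gap: 87.9
t: 6.2
ee_pos: [504.7, 163.2, 52.6]
eef_rot: [3.141, 0.065, 0.0]
contact_force: [-0.4, 0.3, 0.2]
finger_gap: 88.1
```

View pics/w4.png

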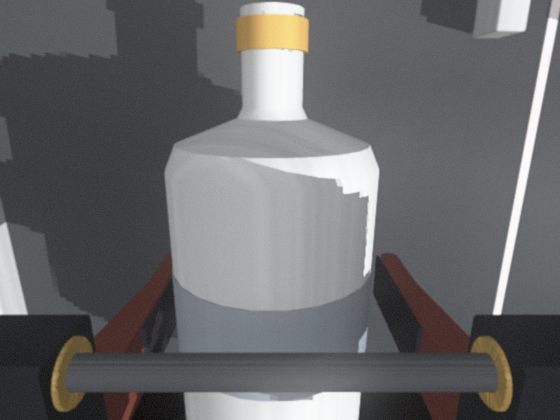

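```bash
python3 -m jog '[[[0.2,-5,0,0,0,0,100],[0.2,-5,0,0,0,0,100],[0.2,-5,0,0,0,0,100],[0.2,-5,0,0,0,0,100],[0.2,-5,0,0,0,0,100],[0.2,-5,0,0,0,0,100],[0.2,-5,0,0,0,0,100],[0.2,-5,0,0,0,0,100],[0.2,-5,0,0,0,0,100],[0.2,-5,0,0,0,0,100],[0.2,-5,0,0,0,0,100],[0.2,-5,0,0,0,0,100]]]'
python3 -m jog '[[[0.2,-5,0,0,0,0,100],[0.2,-4,0,0,0,0,100],[0.2,-4,0,0,0,0,100],[0.2,-3,0,0,0,0,100],[0.2,-3,0,0,0,0,100],[0.1,-3,0,0,0,0,100],[0.1,-2,0,0,0,0,100],[0.1,-2,0,0,0,0,100],[0,-1,0,0,0,0,100],[0,-1,0,0,0,0,100],[0,-1,0,0,0,0,100],[0,0,0,0,0,0,100]]]'
python3 - <<'E'
from h import *
cv2.imwrite('pics/w5.png',imaging.capture('wrist'))
E
```

```text
t: 7.45
ee_pos: [507.1, 103.2, 52.7]
eef_rot: [3.141, 0.065, 0.0]
contact_force: [0.3, -0.4, 0.4]
finger_gap: 87.4
t: 8.65
ee_pos: [508.3, 74.5, 52.7]
eef_rot: [3.141, 0.065, 0.0]
contact_force: [0.0, -0.1, 0.2]
finger_gap: 87.7
```

View pics/w5.png

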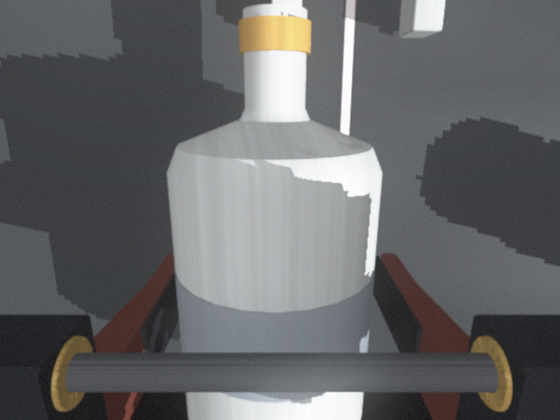

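Run:
```python
from canfit import *
c=imaging.get_calibration('wrist');print(c['origin'])
for u,v in [(349.5,10),(345.5,130)]: p=ray('wrist',u,v,12,c); print('line',p.round(1),w2b(p).round(1))
for l,r,v in [(169.5,380,180),(172,379,230),(175,376,280)]:
    p,rad=center((l,v),(r,v),c,0.04); print(p.round(1),rad.round(1),w2b(p).round(1))
```

```text
[589.08378954  77.52103201 195.86855216]
line [624.6  49.1  12. ] [67.5 -1.6]
line [573.2  46.1  12. ] [16.  -2.3]
[556.5  78.5] 39.4 [ 0.8 30.8]
[535.8  77.4] 40.3 [-20.   30.6]
[513.3  76.6] 40.8 [-42.5  30.8]
```

```bash
python3 -m jog '[[[0,-1,0,0,0,0,100],[0.2,-2,0,0,0,0,100],[0.2,-3,0,0,0,0,100],[0.2,-3,0,0,0,0,100],[0.1,-3,0,0,0,0,100],[0.1,-3,0,0,0,0,100],[0.1,-3,0,0,0,0,100],[0.1,-3,0,0,0,0,100],[0.1,-2,0,0,0,0,100],[0.1,-2,0,0,0,0,100],[0,-1,0,0,0,0,100],[0,-1,0,0,0,0,100]]]'
python3 -m jog '[[[0,-1,0,0,0,0,100],[0,-1,0,0,0,0,100],[0,0,0,0,0,0,100],[0,0,0,0,0,0,100],[0,0,0,0,0,0,98],[0,0,0,0,0,0,97],[0,0,0,0,0,0,96],[0,0,0,0,0,0,95],[0,0,0,0,0,0,94],[0,0,0,0,0,0,93],[0,0,0,0,0,0,93],[0,0,0,0,0,0,93]]]' 3
python3 - <<'E'
from h import *
cv2.imwrite('pics/w6.png',imaging.capture('wrist'))
E
```

```text
t: 9.9
ee_pos: [509.5, 47.5, 52.6]
eef_rot: [-3.141, -0.065, 0.0]
contact_force: [-0.2, 0.3, 0.0]
finger_gap: 87.9
t: 11.1
ee_pos: [509.5, 45.6, 52.6]
eef_rot: [3.141, 0.065, -0.0]
contact_force: [-0.3, -0.5, 0.4]
finger_gap: 81.7
```

View pics/w6.png

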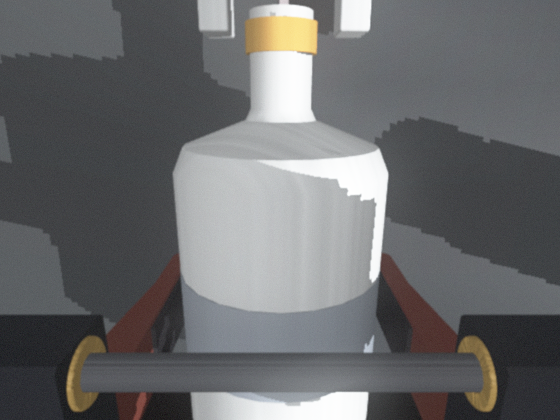

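Run:
```python
from canfit import *
c=imaging.get_calibration('wrist')
im=cv2.imread('pics/w6.png'); zoom(im,180,0,400,160,3.5,'pics/w6z.png')
for n,u,v,z in [('line',285.5,2,12),('railL',233,20,31),('railR',336,20,31)]: p=ray('wrist',u,v,z,c); print(n,p.round(1),w2b(p).round(1))
for l,r,v in [(176,386,180),(179,384,230),(182,380,280)]:
    p,rad=center((l,v),(r,v),c,0.04); print(p.round(1),rad.round(1),w2b(p).round(1))
p,r=center((249.5,90),(312.5,90),c,.04);print(p,w2b(p))
```

```text
line [627.7  48.2  12. ] [70.6 -2.6]
railL [616.7  68.7  31. ] [60.5 18.3]
railR [618.4  28.1  31. ] [ 60.4 -22.4]
[557.8  47.2] 39.3 [ 0.7 -0.5]
[537.1  46.2] 39.9 [-20.   -0.7]
[514.6  45.4] 40.2 [-42.6  -0.4]
[591.06892754  48.61695325] [33.98783964 -0.60969404]
```

View pics/w6z.png

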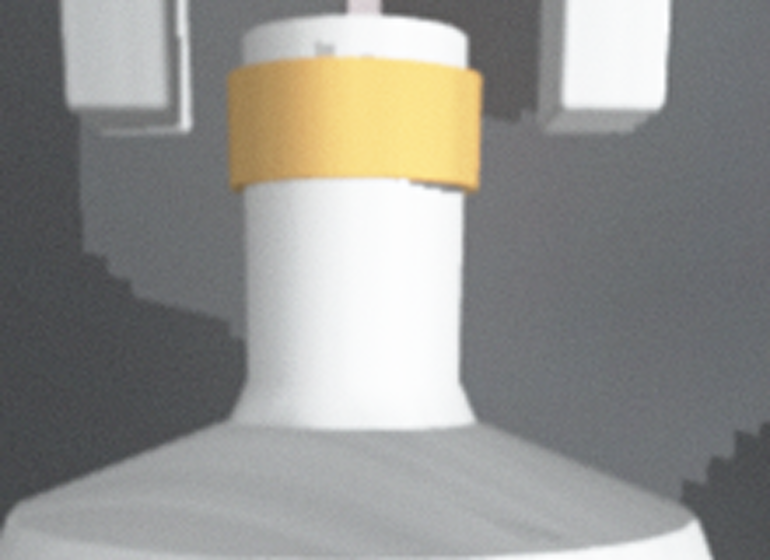

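```bash
python3 -m jog '[[[0,-0.5,0,0,0,0,93],[0,-0.5,0,0,0,0,93],[0,-0.5,0,0,0,0,93],[0,0,0,0,0,0,93],[0,0,0,0,0,0,93],[0,0,0,0,0,0,93],[0,0,0,0,0,0,95],[0,0,0,0,0,0,97],[0,0,0,0,0,0,100],[0,0,0,0,0,0,100],[0,0,0,0,0,0,100]]]'
python3 - <<'E'
from h import *
cv2.imwrite('pics/w7.png',imaging.capture('wrist'))
E
python3 -m jog '[[[0,0,3,0,0,0,100],[0,0,8,0,0,0,100],[0,0,10,0,0,0,100],[0,0,15,0,0,0,100],[0,0,20,0,0,0,100],[0,0,30,0,0,0,100],[0,0,40,0,0,0,100],[0,0,40,0,0,0,100],[0,0,0,0,0,0,100],[0,0,0,0,0,0,100]]]'
python3 - <<'E'
from h import *
cv2.imwrite('pics/w8.png',imaging.capture('wrist'))
E
```

```text
t: 12.25
ee_pos: [509.6, 44.1, 52.6]
eef_rot: [3.141, 0.065, 0.0]
contact_force: [0.5, 0.4, 0.2]
finger_gap: 87.8
t: 13.3
ee_pos: [509.9, 44.0, 220.1]
eef_rot: [3.14, 0.064, 0.004]
contact_force: [-0.1, -0.3, -1.1]
finger_gap: 87.5
```

View pics/w8.png

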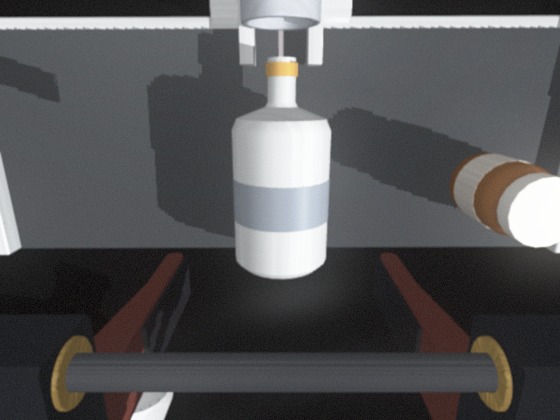

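View pics/w7.png

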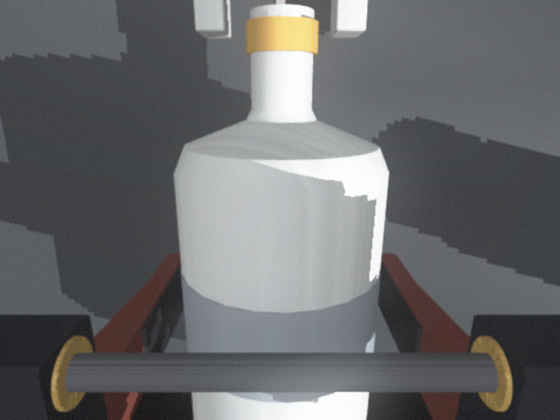

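```bash
python3 - <<'E'
from canfit import *
c=imaging.get_calibration('wrist')
for n,u,v,z in [('line',281.3,45,12),('railL',255,62,31),('railR',308,62,31),('necktiptop',281,57,63),('cupmouth bottom?',281,27,26),('baselow',281,276,52),('plateedge',400,28,12)]: p=ray('wrist',u,v,z,c); print(n,p.round(1),w2b(p).round(1))
for l,r,v in [(232.5,330,140),(234,329,200),(236,327,250)]:
    p,rad=center((l,v),(r,v),c,0.045); print(p.round(1),rad.round(1),w2b(p).round(1))
E
python3 -m jog '[[[-20,-30,10,0,0,0,60],[-20,-40,10,0,0,0,30],[-20,-40,0,0,0,0,0],[-10,-40,0,0,0,0,0],[0,-40,0,0,0,0,0],[0,-30,0,0,0,0,0],[0,0,0,0,0,0,0],[0,0,0,0,0,0,0]]]'
python3 - <<'E'
from h import *
im=imaging.capture('top');cv2.imwrite('pics/t2.png',im); zoom(im,155,110,355,240,4,'pics/t2z.png')
im=imaging.capture('scene');cv2.imwrite('pics/s2.png',im)
E
```

```text
line [628.5  48.2  12. ] [71.4 -2.7]
railL [612.7  69.   31. ] [56.5 18.8]
railR [614.5  25.8  31. ] [ 56.4 -24.5]
necktiptop [614.8  47.9  63. ] [57.6 -2.4]
cupmouth bottom? [640.3  48.9  26. ] [83.2 -2.5]
baselow [430.9  40.2  52. ] [-126.4   -1.9]
plateedge [645.9 -51.2  12. ] [  84.3 -102.8]
[553.1  45.1] 39.3 [-4.1 -2.4]
[502.6  42.8] 40.1 [-54.7  -2.5]
[456.5  40.8] 40.1 [-100.8   -2.4]
t: 14.15
ee_pos: [438.7, -175.8, 237.4]
eef_rot: [-3.139, -0.063, 0.004]
contact_force: [0.2, -0.0, -0.4]
finger_gap: 27.6
```

View pics/t2z.png

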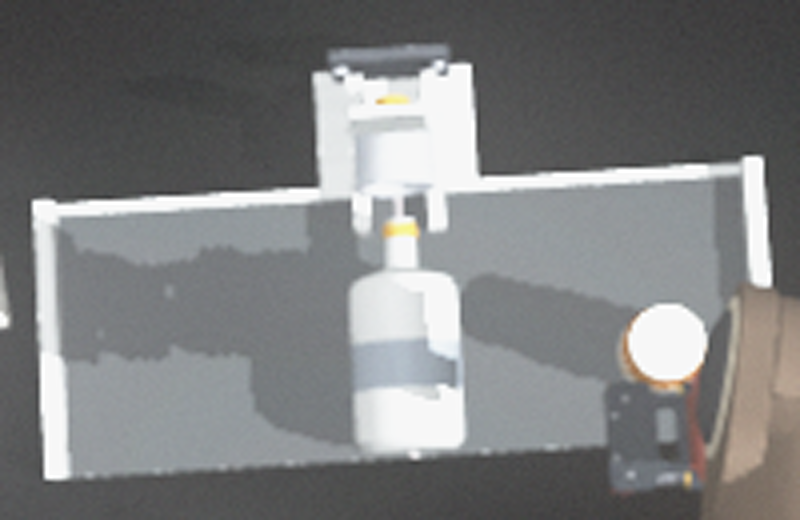

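View pics/s2.png

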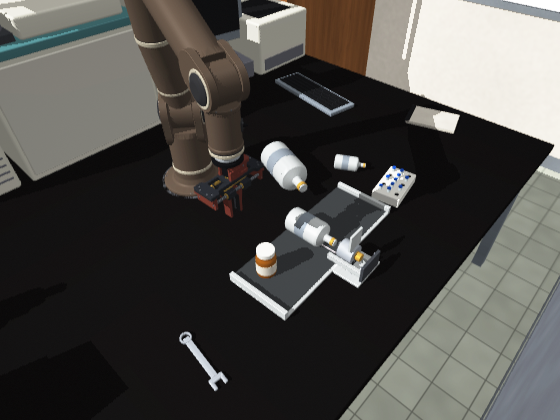

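Run:
```python
from board import *
for n,u,v,z in [('neckmid',400,245,52),('necktip',402,217,56),('mid',407,290,52),('base',410,442,52),('baseend',410,455,52),('line bottom',414,456,12),('matedge',300,464,12),('linetop',399,203,12),('plate L',352,110,141),('plate R',423,107,141),('cupL',358,150,60),('cupR',434,150,60)]:
    p=ray('top',*zp(u,v),z,c); print(n,p.round(1),w2b(p).round(1))
```

```text
neckmid [597.4  49.8  52. ] [40.3  0.3]
necktip [617.6  47.9  56. ] [60.5 -2.5]
mid [563.7  45.   52. ] [ 6.5 -3. ]
base [451.   44.3  52. ] [-106.1    1.3]
baseend [441.5  44.4  52. ] [-115.7    1.9]
line bottom [443.   43.1  12. ] [-114.2    0.5]
matedge [438.4 129.2  12. ] [-115.    86.7]
linetop [636.  52.  12.] [79.1  0.8]
plate L [679.3  78.1 141. ] [123.4  25. ]
plate R [680.5  28.3 141. ] [122.5 -24.9]
cupL [667.5  79.6  60. ] [111.7  26.9]
cupR [666.5  23.4  60. ] [108.3 -29.2]
```

```bash
python3 -m jog '[[[40,25,0,0,0,0,0],[40,25,0,0,0,0,0],[40,25,0,0,0,0,0],[40,25,0,0,0,0,0],[40,25,0,0,0,0,0],[30,25,0,0,0,0,0],[20,25,0,0,0,0,0],[10,25,0,0,0,0,0],[5,20,0,0,0,0,0],[3,8,0,0,0,0,0],[0,0,0,0,0,0,0],[0,0,0,0,0,0,0]]]'
python3 - <<'E'
from h import *
im=imaging.capture('wrist');cv2.imwrite('pics/w9.png',im)
im=imaging.capture('scene');cv2.imwrite('pics/s3.png',im)
E
```

```text
t: 15.45
ee_pos: [707.3, 51.4, 238.5]
eef_rot: [3.14, 0.065, -0.001]
contact_force: [0.8, -0.1, -0.5]
finger_gap: 0.5
```

View pics/w9.png

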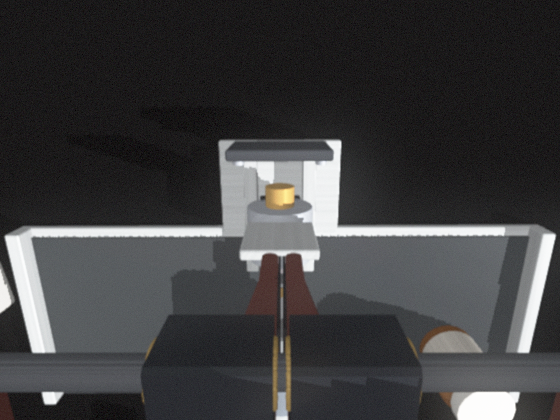

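View pics/s3.png

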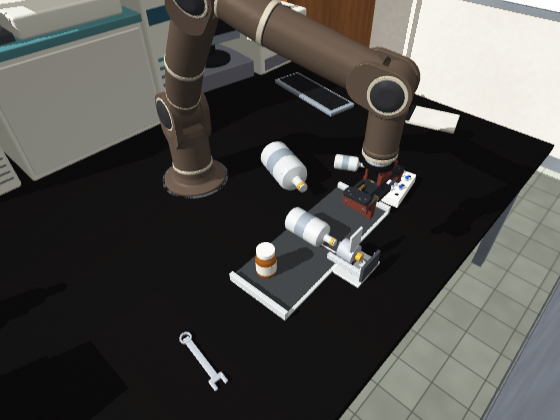

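Run:
```python
from canfit import *
c=imaging.get_calibration('wrist');print(c['origin'])
im=cv2.imread('pics/w9.png'); zoom(im,200,130,360,280,4,'pics/w9z.png')
for u,v,z in [(280,249,141),(280,258,141),(241,249,141),(318,249,141),(280,223,82),(280,158,71)]:
    p=ray('wrist',u,v,z,c); print(u,v,p.round(1),w2b(p).round(1))
```

```text
[788.16756168  53.29352606 381.96177993]
280 249 [685.1  49.7 141. ] [128.   -3.7]
280 258 [678.3  49.4 141. ] [121.2  -3.7]
241 249 [684.   76.6 141. ] [128.1  23.2]
318 249 [686.1  23.5 141. ] [127.8 -29.9]
280 223 [683.5  49.8  82. ] [126.3  -3.6]
280 158 [736.4  51.9  71. ] [179.3  -3.8]
```

View pics/w9z.png

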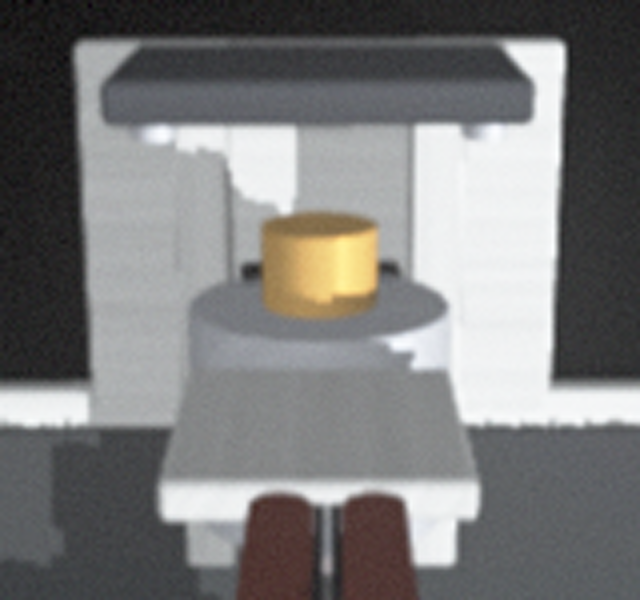

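```bash
python3 -m jog '[[[3,-1,-20,0,0,0,0],[0,0,-25,0,0,0,0],[0,0,-25,0,0,0,0],[0,0,-25,0,0,0,0],[0,0,-20,0,0,0,0],[0,0,-13,0,0,0,0],[0,0,0,0,0,0,0],[0,0,0,0,0,0,0],[-2,0,0,0,0,0,0],[-3,0,0,0,0,0,0],[-2,0,0,0,0,0,0],[0,0,0,0,0,0,0]]]'
python3 - <<'E'
from h import *
im=imaging.capture('wrist');cv2.imwrite('pics/w10.png',im)
im=imaging.capture('scene');cv2.imwrite('pics/s4.png',im); zoom(im,270,170,430,290,4,'pics/s4z.png')
E
```

```text
t: 16.75
ee_pos: [703.4, 51.2, 111.2]
eef_rot: [3.141, 0.065, 0.001]
contact_force: [0.2, -0.4, -0.1]
finger_gap: 0.2
```

View pics/w10.png

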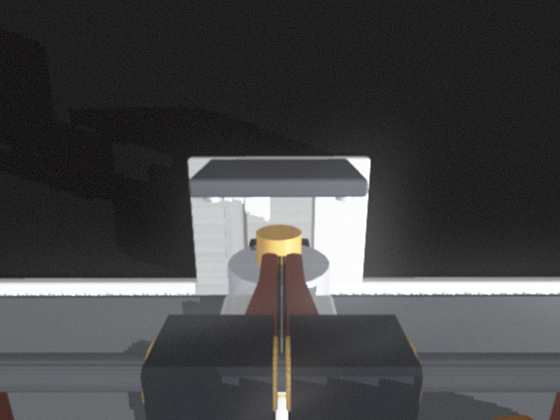

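View pics/s4z.png

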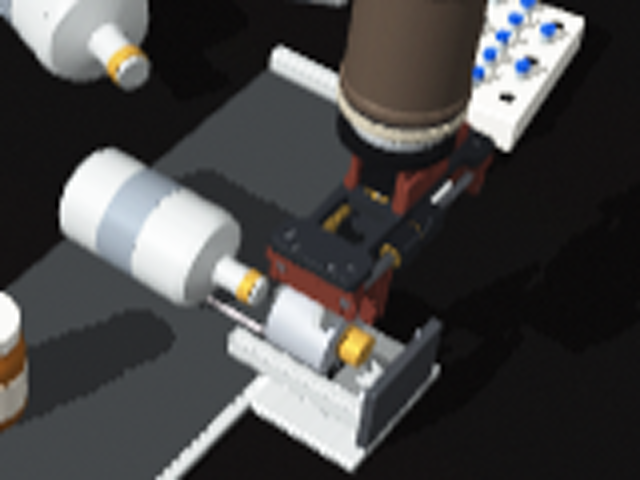

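```bash
python3 -m jog '[[[-2,-0.1,0,0,0,0,0],[-2,-0.1,0,0,0,0,0],[-2,-0.1,0,0,0,0,0],[-2,-0.1,0,0,0,0,0],[-2,-0.1,0,0,0,0,0],[-2,-0.1,0,0,0,0,0],[-2,-0.1,0,0,0,0,0],[-2,-0.1,0,0,0,0,0],[-2,-0.1,0,0,0,0,0],[-2,-0.1,0,0,0,0,0],[-2,-0.1,0,0,0,0,0],[0,0,0,0,0,0,0]]]'
python3 - <<'E'
from h import *
im=imaging.capture('scene'); zoom(im,270,170,430,290,4,'pics/s5z.png')
E
```

```text
t: 18.05
ee_pos: [681.1, 49.9, 110.7]
eef_rot: [3.141, 0.065, -0.001]
contact_force: [-0.2, -0.5, 0.5]
finger_gap: 0.6
```

View pics/s5z.png

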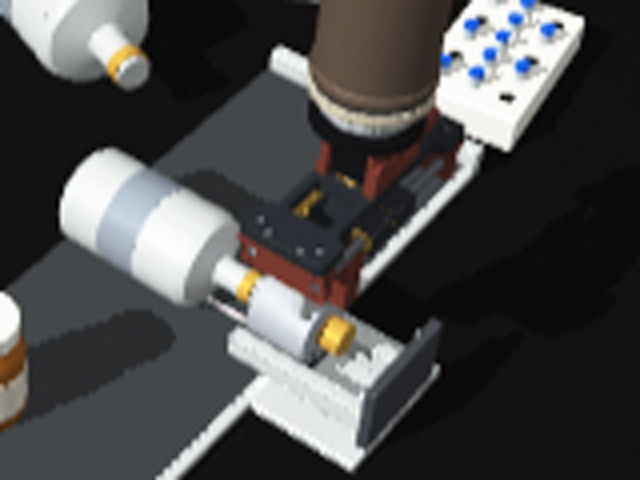

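```bash
python3 -m jog '[[[-2,-0.1,0,0,0,0,0],[-2,-0.1,0,0,0,0,0],[-2,-0.1,0,0,0,0,0],[-2,-0.1,0,0,0,0,0],[-2,-0.1,0,0,0,0,0],[-2,-0.1,0,0,0,0,0],[-2,-0.1,0,0,0,0,0],[-2,-0.1,0,0,0,0,0],[-2,-0.1,0,0,0,0,0],[-2,-0.1,0,0,0,0,0],[-2,-0.1,0,0,0,0,0],[-2,-0.1,0,0,0,0,0]]]'
python3 -m jog '[[[-2,-0.1,0,0,0,0,0],[-1,0,0,0,0,0,0],[-1,0,0,0,0,0,0],[-1,0,0,0,0,0,0],[0,0,0,0,0,0,0]]]'
python3 - <<'E'
from h import *
im=imaging.capture('scene'); zoom(im,270,170,430,290,4,'pics/s6z.png')
E
```

```text
t: 19.3
ee_pos: [657.4, 48.9, 110.8]
eef_rot: [-3.141, -0.065, -0.0]
contact_force: [2.2, 0.2, 0.6]
finger_gap: 0.5
t: 19.8
ee_pos: [652.7, 48.6, 110.8]
eef_rot: [3.141, 0.065, 0.001]
contact_force: [3.0, 0.2, 0.4]
finger_gap: 0.4
```

View pics/s6z.png

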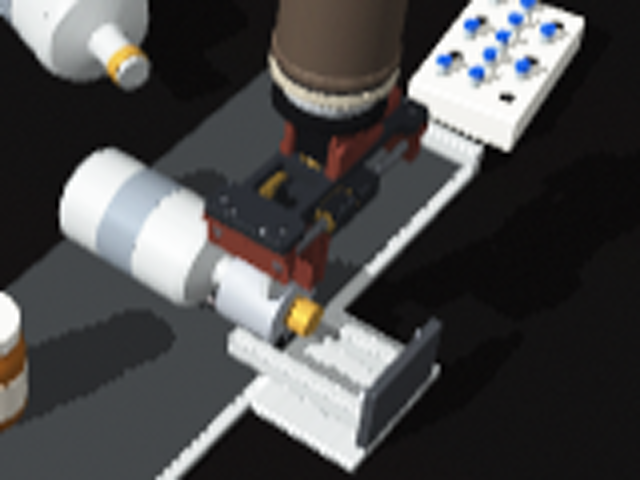

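```bash
python3 -m jog '[[[-1,0,0,0,0,0,0],[-1,0,0,0,0,0,0],[-1,0,0,0,0,0,0],[0,0,0,0,0,0,0]]]'
python3 -m jog '[[[-1,0,0,0,0,0,0],[-1,0,0,0,0,0,0],[0,0,0,0,0,0,0]]]'
```

```text
t: 20.25
ee_pos: [652.7, 48.6, 110.9]
eef_rot: [-3.14, -0.064, -0.01]
contact_force: [14.5, 0.4, -7.1]
finger_gap: 0.5
t: 20.55
ee_pos: [652.7, 48.6, 111.0]
eef_rot: [-3.139, -0.064, -0.016]
contact_force: [23.3, 1.7, -12.3]
finger_gap: 0.4
```

```bash
python3 -m jog '[[[2,0,0,0,0,0,0],[2,0,0,0,0,0,0],[3,0,0,0,0,0,0],[6,0,0,0,0,0,0],[10,0,0,0,0,0,0],[0,0,20,0,0,0,0],[0,0,40,0,0,0,0],[0,0,40,0,0,0,0],[0,0,30,0,0,0,0],[0,0,0,0,0,0,0],[0,0,0,0,0,0,0]]]'
python3 - <<'E'
from h import *
im=imaging.capture('wrist');cv2.imwrite('pics/w11.png',im)
im=imaging.capture('scene'); zoom(im,270,170,430,290,4,'pics/s7z.png')
E
```

```text
t: 21.65
ee_pos: [670.9, 48.6, 241.0]
eef_rot: [3.141, 0.065, 0.001]
contact_force: [-0.2, -0.5, 0.1]
finger_gap: 0.6
```

View pics/w11.png

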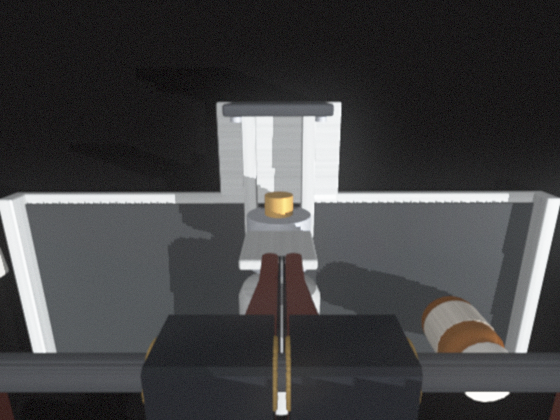

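View pics/s7z.png

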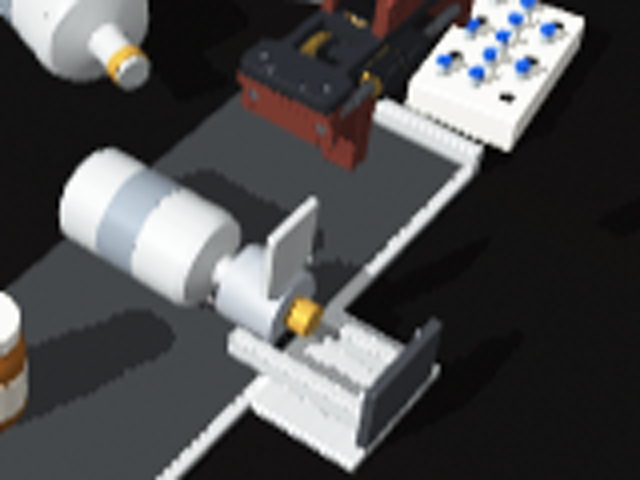

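```bash
python3 -m jog '[[[30,-40,20,0,0,0,0],[10,-45,0,0,0,0,0],[0,-48,0,0,0,0,0],[-20,-45,0,0,0,0,0],[-30,-40,0,0,0,0,0],[-30,-40,0,0,0,0,0],[-30,-30,0,0,0,0,0],[0,0,0,0,0,0,0],[0,0,0,0,0,0,0]]]'
python3 - <<'E'
from h import *
im=imaging.capture('top');cv2.imwrite('pics/t3.png',im); zoom(im,155,110,355,240,4,'pics/t3z.png')
E
```

```text
t: 22.65
ee_pos: [597.4, -237.5, 258.0]
eef_rot: [-3.14, -0.061, 0.003]
contact_force: [0.5, 1.5, -0.2]
finger_gap: 1.0
```

View pics/t3z.png

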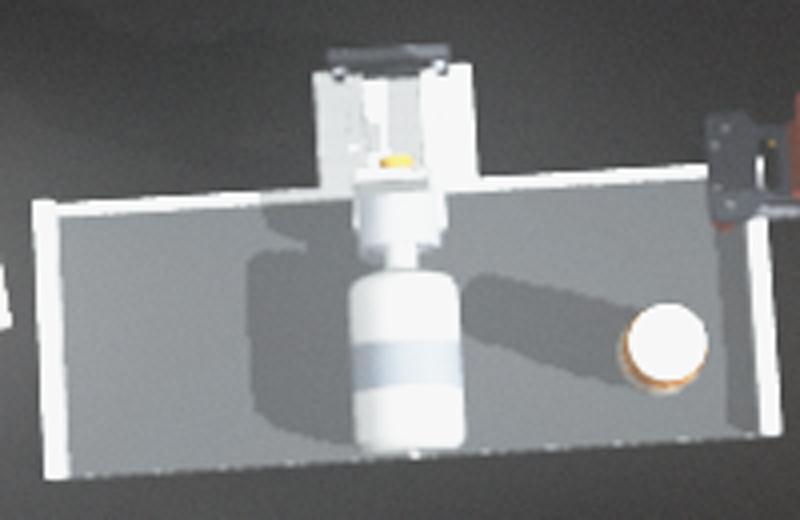

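Run:
```python
from h import *
a=cv2.imread('pics/t2.png');b=cv2.imread('pics/t3.png');k=8
A=cv2.resize(a,None,fx=k,fy=k,interpolation=cv2.INTER_CUBIC);B=cv2.resize(b,None,fx=k,fy=k,interpolation=cv2.INTER_CUBIC)
def tr(x0,y0,x1,y1,m,dx=0,dy=0):
    T=A[y0*k:y1*k,x0*k:x1*k]
    ox,oy=x0+dx-m,y0+dy-m
    S=B[oy*k:(y1+dy+m)*k,ox*k:(x1+dx+m)*k]
    r=cv2.matchTemplate(S,T,cv2.TM_CCOEFF_NORMED);_,v,_,l=cv2.minMaxLoc(r)
    return l[0]/k+ox-x0,l[1]/k+oy-y0,v
print('stub',tr(248,133,258,138,5,1,15))
print('canister',tr(240,176,274,226,4)); print('jar',tr(308,184,334,210,3)); print('board',tr(163,158,176,230,3))
d=tr(248,133,258,138,5,1,15)
for z in (60,):
    print(ray('top',253,135,z)-ray('top',253+d[0],135+d[1],z))
```

```text
stub (0.875, 15.5, 0.9327577352523804)
canister (0.0, 0.0, 0.9140934348106384)
jar (0.125, 0.0, 0.9530112147331238)
board (0.125, 0.0, 0.9376173615455627)
[46.53562162  2.00273842  0.        ]
```

```bash
python3 -c "
from bench import arm
print(arm.sign_off())"
```

```text
the job is handed in; nothing more can be done
None
```

The canister lies on the white line, the docking cup is home over its neck, and I've handed the job in at about 23 s. The hand-in gives no verdict.

**What I did:** I lowered the open fingers on either side of the middle-sized canister and rolled it about 190 mm to the line. The leading finger acted as a brake. I centred it by closing the fingers loosely, then opened them and lifted clear. With the gripper shut, I then pushed the upright plate until the force rose sharply (about 23 N with no further travel). After that I backed off and moved the arm away.

**Last checks:**
- **On the line:** the wrist camera put the canister's axis within about 0.5 mm of the line and parallel to it. It was at board x of about -50 mm, within the allowed -60 to -30 mm.
- **Cup home:** it moved about 46 mm in the top view, on top of its unknown start offset of 0 to 6 mm. Together with the hard stop, this fits fully home at 48 mm.
- **Nothing else disturbed:** neither the canister nor the jar moved measurably during the dock push. I didn't measure the wrench or the vial rack, but the arm never touched them.

**Disagreements:** the top and wrist cameras differed by about 2–3 mm on where the line is, roughly their calibration error. The canister's position along the line came out between -47 and -53 mm depending on which feature I measured. Both differences are within tolerance.

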